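Open the stock tray and hold back the tank wagon's spring stop

TASK

The tank wagon is due for service and your colleague will lift it out of the wooden stock cabinet. Pull the cabinet's upper tray out to its stop, then take the finger tab of the spring stop that secures the tank wagon, pull it back until the rear edge of its plate is on the scribed line and hold it there: not much past the line, which would overstrain the spring. Leave the other wagon secured, both wagons standing on their tracks and the loose things on the bench alone; finish while still holding the stop at its line with the tray fully out.

Things in the scene. Friction and masses are not known exactly. Their poses are not given: they have to be found in the camera images.
- cabinet: wooden stock cabinet, fixed, 304 mm wide, 155 deep, 170 high: two tray fronts, one above the other, each with a bar handle; the lower one stays shut. Origin under its centre on the bench; its -x points out of the front (the tray is pulled that way), y along its width, z up. A sanding block, 24 mm high, lies on top near the back at the +y end
- tray (a joint): upper tray, m: 0 shut (start), 0.140 at its stop; 2 N of friction, stays where left. Floor 92 mm above the bench, side walls 30 mm high. In it two roads (tracks) along the cabinet's y: the front road behind the tray front, the rear one 63 mm farther back. On each a wagon, its +y end against a fixed block, its -y end secured by a spring stop
- tray_handle (a point): centre of the upper tray's bar handle: round steel bar about 10 mm thick, 100 mm long along the cabinet's y, 143 mm above the bench, 27 mm below the cabinet's top, 35 mm in front of the tray front (a finger fits behind). Moves with the tray; axes as the cabinet's
- stop_front (a joint): spring stop of the front road, m: 0 = fully forward, its pad at the wagon; grows as it is pulled back along the road, away from the wagon (cabinet's -y). 0.020 = rear edge of its plate on the black line scribed across the bars beside it; hard end at 0.032. Spring: 3.6 N at 0, 7.6 N at 0.020; let go, it springs back to 0
- stop_rear (a joint): spring stop of the rear road, m: 0 = fully forward, its pad at the wagon; grows as it is pulled back along the road, away from the wagon (cabinet's -y). 0.020 = rear edge of its plate on the black line scribed across the bars beside it; hard end at 0.032. Spring: 3.6 N at 0, 7.6 N at 0.020; let go, it springs back to 0
- stop_front_tab (a point): grip point on the front road's stop: upright finger tab, 10 mm thick along the road, 26 mm wide; the point is mid-thickness, 50 mm above the tray floor, 13 mm below the tab's top. Beside it along the road: 32 mm free to the stop's 36 mm high buffer plate, free on the other side above the 22 mm high spring barrel. Moves with tray and stop; axes as the cabinet's
- stop_rear_tab (a point): grip point on the rear road's stop: upright finger tab, 10 mm thick along the road, 26 mm wide; the point is mid-thickness, 50 mm above the tray floor, 13 mm below the tab's top. Beside it along the road: 32 mm free to the stop's 36 mm high buffer plate, free on the other side above the 22 mm high spring barrel. Moves with tray and stop; axes as the cabinet's
- road_front (a point): place of the middle of the wagon on the front road (nearer the tray front and its handle), 30 mm above the tray floor; moves with the tray
- road_rear (a point): place of the middle of the wagon on the rear road (farther from the handle), 30 mm above the tray floor; moves with the tray
- tank_wagon_mid (a point): middle of the tank wagon (a round tank lying on a wagon frame with a dome on top), half-way up; 139 mm long along its own y, 31 mm wide, 50 mm high; it may stand on either road, hidden while the tray is shut
- box_wagon_mid (a point): middle of the other wagon (a covered goods wagon with flat sides), half-way up; 139 mm long along its own y, 32 mm wide, 41 mm high; stands on the other road and stays secured
- loco: model locomotive on the bench, 37x179x45 mm, loose, to be left alone; origin under its middle, length along y
- pliers: pliers, 42x147x10 mm, loose on the bench, to be left alone; origin under the middle, length along y
- buffer_stop: model buffer stop, 30x34x28 mm, loose on the bench, to be left alone; origin under its middle
- track_curve: curved piece of track, 46x178x9 mm, loose on the bench, to be left alone; origin under its middle, length along y
- screwdriver: screwdriver, 19x157x19 mm, loose on the bench, to be left alone; origin under its middle, length along y

How it is judged (in metres and radians):
On the way, in this order (a step that is already met when the one before it is completed fails the run):
1. the upper tray is pulled out to its stop (value of joint tray above 0.134 m), for 0.2 s.
2. the tank wagon's spring stop is pulled back to its line and held there by the fingers, the tray fully out, the other stop forward (value of joint tray above 0.134 m and ((horizontal distance between tank_wagon_mid and road_front below 0.012 m and value of joint stop_front between 0.016 and 0.024 m and contact force between the fingers and stop_front above 1.5 N and value of joint stop_rear below 0.003 m and horizontal distance between box_wagon_mid and road_rear below 0.012 m) or (horizontal distance between tank_wagon_mid and road_rear below 0.012 m and value of joint stop_rear between 0.016 and 0.024 m and contact force between the fingers and stop_rear above 1.5 N and value of joint stop_front below 0.003 m and horizontal distance between box_wagon_mid and road_front below 0.012 m))), for 0.5 s.
At the end, for the whole second after the job is handed in: Tray within 6 mm of its stop; tank wagon's spring stop within 4 mm of its line (0.016 to 0.024), held by the fingers (over 1.5 N); the other stop forward (under 3 mm); both wagons upright within 12 mm of their places on their roads (all of step 2 and angle between each of tank_wagon_mid, box_wagon_mid's own z axis and vertical below 0.1 rad); the arm keeps its last pose, push and grip.
It fails at once if a spring stop is pulled more than 7 mm past its line (value of joint any of stop_front, stop_rear above 0.027 m).
It fails at once if the other wagon's spring stop is pulled back by more than 8 mm ((horizontal distance between box_wagon_mid and road_front below 0.02 m and value of joint stop_front above 0.008 m) or (horizontal distance between box_wagon_mid and road_rear below 0.02 m and value of joint stop_rear above 0.008 m)).
It fails at once if a wagon is tipped over (angle between any of tank_wagon_mid, box_wagon_mid's own z axis and vertical above 0.3 rad).
It fails at once if a loose thing on the bench is moved by more than 30 mm (distance of any of loco, pliers, buffer_stop, track_curve, screwdriver from where it was at the start of the episode above 0.03 m).
It also fails if it takes over 48 s, if anything falls off the work surface, if the arm or the gripper's body presses on something with over 40 N, if the wrist force passes 120 N, or if a joint passes its speed limit or range.

ROBOT

A 6-joint arm with a two-finger parallel gripper is mounted at the origin on a cart in front of the work surface, level with it; the furniture and walls round the work are solid. World frame = base frame: x ahead of the robot, y to its left, z up, the work surface at z = 0. Lengths are in mm, angles in degrees, forces in N, time in s.
With the tool pointing down it reaches from about 300 to 850 mm from the base axis. Payload 4.2 kg.
Tool frame: the origin (TCP) lies at the centre of the arm's flange, where the gripper is bolted on; the fingertips stand 191 mm ahead of it and the grasp point (between the pads) lies 172 mm ahead of it; z points along the fingers, y is the direction in which the jaws open and shut (so a half turn about z gives the same grasp; the last joint's range is limited). The gripper opens to 91 mm and grips with 3 to 60 N. Pads are 32 mm wide; open, the fingers measure 118 mm over their backs; the gripper's body (76 mm by 178 mm) begins 60 mm behind the grasp point.
Start: joints at [-67.838, 18.312, 89.639, -0, 72.044, -1.146], TCP at [227.51, -528.074, 404.776] pointing down, gripper open.
Joint ranges: [-177.97, 177.97], [-48.28, 115.42], [12.27, 149.76], [-77.06, 257.06], [2.81, 150.46], [-146.56, 146.56]. Speed limits (degrees/s): [147.25, 147.25, 180, 180, 180, 180].

INTERFACE

Orientations are given as [roll, pitch, yaw] about the fixed x, y, z axes, in that order (R = Rz(yaw) Ry(pitch) Rx(roll)).
In Python, from workcell import status, vision, ticket gives the robot as it stands.
- The arm moves only by the shell command python3 -m jog 'ROWS' [FORCE]. ROWS is JSON, a list of rows, each a list of 7 numbers: the finger opening in m, from 0 to 0.0912, then the shift along the tool's x, y, z in m, then the turn, a rotation vector about the tool's x, y, z in rad. A call has 1 to 12 rows; each row shifts and turns the commanded pose from where the row before left it, along the tool's axes as they then stand; what a row does not reach is not made up. A row lasts 1/8 s, in which the tool goes at most 62.5 mm and 10.7 degrees, less where a joint would pass 70% of its speed; a pose out of reach is approached as far as the arm can. A call with a gripper value outside its range is refused whole. The fingers move at their own pace and stop on an object; FORCE is the grip in N (left out, the last holds). Time passes only in rows, so rows that do not move let the fingers close. It gives the time, the measured TCP pose, the force and the opening at its end, in the units of the state.
- status.state(): the state, without advancing time (a new reading comes with each control period).
- vision.grab_frame(name): name is "scene" or "top" or "wrist"; returns a dict with "color" (420x560x3 uint8, blue, green, red), "depth" (420x560 float32, mm along the optical axis (not along the pixel's ray), 0 where there is no reading), "fov_y" (degrees; the focal length in pixels is half the picture's height over the tangent of half this angle, whatever the lens; pixels are square), "cx", "cy" (the principal point, pixels), "pose" (4x4, takes a point from camera to world coordinates). Camera axes: x right, y down, z forward; pixel columns grow to the right and rows downward; lengths in mm; the calibration is good to about 2 mm. A picture is of the moment at which its call begins.
- ticket.job_done(): hands the job in, once; it reports no verdict.
Trained networks look in the newest picture that a camera, given by its name, has taken for a name from the list of things; names that differ only in an ending like _2 or _b are one class to them, and where a whole thing is asked for, a point or a joint stands for the part that bears it (a point fixed in the world has none). Each returns a list of dicts, best first, with "p" (0 to 1); they miss things now and then, are a little off and sometimes report something else, mostly with a low value. They report only what shows in the picture. A call takes as long as a camera call.
- vision.find_in(camera, label): "location" ([x, y, z] in mm, in world coordinates, good to about 4 mm: the middle of the surface that is visible of it).
- vision.silhouettes(camera, label): "pixels" (420x560 bool, what is visible of it).
The state is a dict: "time_s": time; "qpos": joint angles; "qvel": joint speeds; "effort": joint torques, N m; "ee_pos": TCP position; "ee_rot": TCP orientation; "force": force on the tool from outside, world axes, zero at the start; "torque": the same for the moment, N m; "gripper_width": finger opening in mm.
Only numpy, scipy, OpenCV 4.12 (cv2) and the standard library are available. Lean on these libraries where they do the work, as an engineer would, in place of code of your own. Each camera call takes 0.05 s, during which the arm holds its last target.

## Working session

There is one attempt and no reset: what is moved stays moved. The work goes in short steps, Python scripts to look and compute and a shell command to move; the robot and the scene stay as the last step left them, time stands still between calls to the robot, and variables do not carry over. Pictures are saved under pics/ and viewed, and the job is handed in when it is done.

```bash
mkdir -p pics
cat > h.py <<'E'
import numpy as np, cv2
from workcell import status, vision, ticket
from scipy.spatial.transform import Rotation as R
def grab(cam,name=None):
    f=vision.grab_frame(cam)
    if name: cv2.imwrite('pics/'+name+'.png',f['color'])
    return f
def cloud(f):
    d=f['depth'];h,w=d.shape
    fl=h/2/np.tan(np.radians(f['fov_y'])/2)
    v,u=np.mgrid[:h,:w]
    P=np.stack([(u-f['cx'])/fl*d,(v-f['cy'])/fl*d,d,np.ones_like(d)],-1)
    W=P@np.array(f['pose']).T
    W=W[...,:3]; W[d==0]=np.nan
    return W
E
python3 - <<'E'
from h import *
np.set_printoptions(precision=1,suppress=True)
s=status.state();print(s)
for c in ['scene','top','wrist']:
    f=grab(c,c+'0');print(c,f['pose'],f['fov_y'])
    if c=='wrist':continue
    for l in ['cabinet','tray_handle','loco','pliers','buffer_stop','track_curve','screwdriver']:
        print(l,[(np.round(r['location']),round(r['p'],2)) for r in vision.find_in(c,l)[:2]])
E
```

```text
{'time_s': 0.0, 'qpos': array([-67.8,  18.4,  89.7,   0. ,  72. ,  -1.1]), 'qvel': array([ 0.1,  0. ,  0. , -0. ,  0. ,  0.1]), 'effort': array([ -0. , -41.2, -23.2,   0.1,   0. ,  -0. ]), 'ee_pos': array([ 227.5, -527.9,  403.9]), 'ee_rot': array([-179.9,   -0. ,   23.3]), 'force': array([-0.5, -0.6, -0.4]), 'torque': array([ 0. , -0.1,  0. ]), 'gripper_width': 91.30140987016749}
scene [[  -0.2   -0.7    0.7 -390. ]
 [  -1.     0.1   -0.2  217.2]
 [   0.    -0.7   -0.7  943.7]
 [   0.     0.     0.     1. ]] 46.99681363953605
cabinet [(array([ 410., -271.,  123.]), 0.79), (array([ 595., -132.,  131.]), 0.48)]
tray_handle [(array([ 595., -132.,  134.]), 0.73)]
loco [(array([568.,  89.,  38.]), 0.87)]
pliers [(array([496., 101.,  10.]), 0.86)]
buffer_stop [(array([446., 313.,   0.]), 0.48)]
track_curve [(array([578., 253.,   8.]), 0.82), (array([ 595., -137.,  133.]), 0.67)]
screwdriver []
top [[  -0.    -1.     0.1  352.6]
 [  -1.     0.     0.    17.7]
 [  -0.    -0.1   -1.  1326. ]
 [   0.     0.     0.     1. ]] 49.49861038172039
cabinet [(array([ 518., -230.,  170.]), 0.96), (array([497., 106.,   9.]), 0.24)]
tray_handle [(array([ 492., -163.,  148.]), 0.86)]
loco [(array([576.,  87.,  42.]), 0.93)]
pliers [(array([497., 104.,   9.]), 0.67), (array([ 518., -227.,  168.]), 0.66)]
buffer_stop [(array([451., 311.,   2.]), 0.57)]
track_curve [(array([579., 254.,   3.]), 0.61)]
screwdriver [(array([378.,  15.,  16.]), 0.72)]
wrist [[   0.4   -0.9   -0.2  297.1]
 [  -0.9   -0.4   -0.1 -497.3]
 [  -0.     0.3   -1.   385.4]
 [   0.     0.     0.     1. ]] 58.832098908278475
```

View pics/scene0.png

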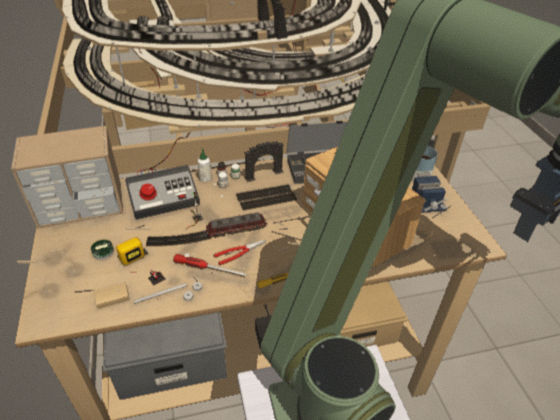

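View pics/top0.png

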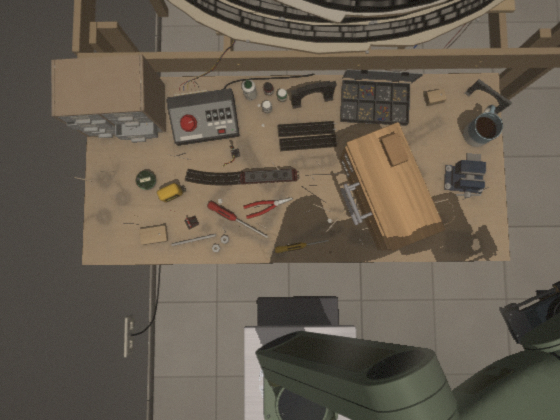

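Run:
```python
from h import *
np.set_printoptions(precision=2,suppress=True)
f=grab('top');W=cloud(f)
m=vision.silhouettes('top','cabinet')[0]['pixels']
z=W[...,2]
k=m&(z>163)&(z<178)
r=cv2.minAreaRect(W[k][:,:2].astype(np.float32));print(r,cv2.boxPoints(r),z[k].mean())
m=vision.silhouettes('top','tray_handle')[0]['pixels']
k=m&(z>138)&(z<156)
r=cv2.minAreaRect(W[k][:,:2].astype(np.float32));print(r,cv2.boxPoints(r),np.median(z[k]),np.median(W[k],0))
```

```text
((528.0811767578125, -243.9076690673828), (304.4612121582031, 152.7181396484375), 20.82467269897461) [[ 358.65 -226.66]
 [ 412.94 -369.4 ]
 [ 697.51 -261.16]
 [ 643.22 -118.42]] 168.68608203797197
((493.4329528808594, -155.54278564453125), (288.4420166015625, 48.394935607910156), 21.189027786254883) [[ 350.22 -185.11]
 [ 367.71 -230.23]
 [ 636.65 -125.98]
 [ 619.16  -80.85]] 147.58631165134386 [ 492.86 -151.73  147.59]
```

The scene picture shows the arm in front of the cabinet at about (370,200). In the top view the cabinet is at (393,185), its handle on the left side at (350,203), and the sanding block at (396,150), so the front faces left-up. Next I'll measure the handle in the cabinet frame.

```bash
cat >> h.py <<'E'
YAW=np.radians(20.8)   # cabinet y direction
ey=np.array([np.cos(YAW),np.sin(YAW)]); ex=np.array([np.sin(YAW),-np.cos(YAW)])
C=np.array([528.1,-243.9])
def cab(W):
    d=W[...,:2]-C
    return np.stack([d@ex,d@ey,W[...,2]],-1)
def world(x,y): return C+x*ex+y*ey
def rel(tx,ty,tz,yaw):
    "shift in tool axes to put TCP at world t (pointing down), and yaw turn about tool z (rad)"
    s=status.state();Rt=R.from_euler('xyz',s['ee_rot'],degrees=True)
    d=np.array([tx,ty,tz])-s['ee_pos']
    g=R.from_euler('xyz',[180,0,yaw],degrees=True)
    print('shift tool mm',Rt.inv().apply(d).round(1),'rotvec',(Rt.inv()*g).as_rotvec().round(4))
E
python3 - <<'E'
from h import *
np.set_printoptions(precision=1,suppress=True)
W=cloud(grab('top'));c=cab(W)
for lo,hi in [(-125,-104),(-104,-84),]:
    k=(c[...,0]>lo)&(c[...,0]<hi)&(abs(c[...,1])<150)&(c[...,2]>120)&(c[...,2]<160)
    q=c[k];print(lo,len(q));
    if len(q):print(np.percentile(q,[1,10,50,90,99],axis=0))
f=grab('top','t1');x=cv2.resize(f['color'][100:260,300:460],(800,800),interpolation=cv2.INTER_CUBIC);cv2.imwrite('pics/t1c.png',x)
# top edges
k=(abs(c[...,2]-169)<5)&(abs(c[...,0])<100)&(abs(c[...,1])<170);print(np.percentile(c[k],[0.5,99.5],axis=0))
p=world(-112.5,0);print(p);rel(p[0],p[1],404,20.8)
E
```

```text
-125 185
[[-119.   -54.1  139.8]
 [-117.9  -44.8  142.8]
 [-114.    -0.8  145.5]
 [-108.7   42.7  149. ]
 [-105.2   51.3  150.7]]
-104 44
[[-103.3  -46.9  138.6]
 [-101.4  -45.6  141.6]
 [ -94.5   -0.7  144.9]
 [ -87.1   43.9  148.2]
 [ -85.4   44.8  150. ]]
[[ -72.2 -150.5  164.2]
 [  74.2  149.6  173.6]]
[ 488.2 -138.7]
shift tool mm [ 393.4 -254.4    0.8] rotvec [ 0. -0.  0.]
```

```bash
python3 -c "
import cv2;x=cv2.imread('pics/t1c.png');print(x.shape);cv2.imwrite('pics/t1d.png',cv2.resize(x,(600,600)))"
```

```text
(800, 800, 3)
```

View pics/t1d.png

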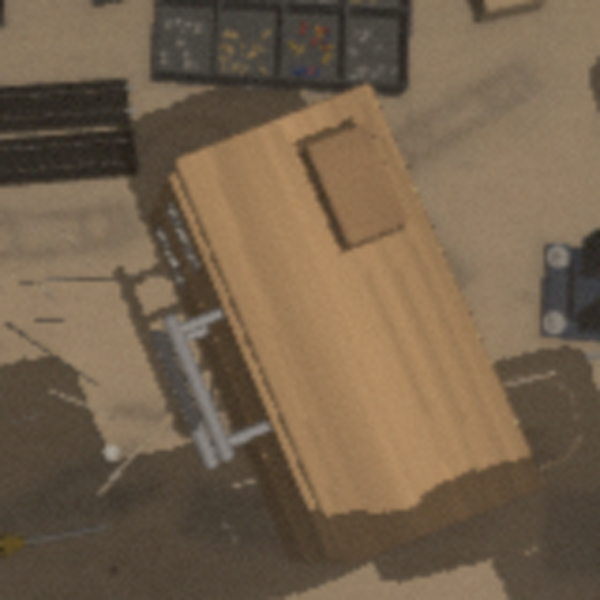

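The close-up shows the bar handle from (170,325) to (215,460), with posts at both ends. The measured bar sits at cabinet x≈-113 with its top at about 149, which matches the given dimensions. I'll move over it now.

```bash
python3 -m jog '[[0.028,0.049,-0.032,0,0,0,0],[0.028,0.049,-0.032,0,0,0,0],[0.028,0.049,-0.032,0,0,0,0],[0.028,0.049,-0.032,0,0,0,0],[0.028,0.049,-0.032,0,0,0,0],[0.028,0.049,-0.032,0,0,0,0],[0.028,0.049,-0.032,0,0,0,0],[0.028,0.049,-0.032,0,0,0,0],[0.028,0,0,0,0,0,0.044],[0.028,0,0,0,0,0,0]]' 40
python3 - <<'E'
from h import *
p=world(-112.5,-1);rel(p[0],p[1],317,20.8);print(status.state()['qpos'].round(1))
f=grab('wrist','w1');W=cloud(f);c=cab(W)
k=(c[...,0]>-130)&(c[...,0]<-100)&(abs(c[...,1])<60)&(c[...,2]>135)&(c[...,2]<160)
print(np.percentile(c[k],[2,50,98],axis=0).round(1))
E
```

```text
time_s: 2.35
ee_pos: [486.5, -137.2, 404.7]
ee_rot: [180.0, 0.0, 20.9]
force: [-0.1, 0.0, 0.3]
gripper_width: 27.8
shift tool mm [ 0.   2.  87.7] rotvec [0.0001 0.0003 0.0018]
[-17.1  12.   98.4  -0.   69.5  52.1]
[[-117.8  -49.8  144.6]
 [-112.3    4.6  148.2]
 [-101.7   50.3  150.2]]
```

View pics/w1.png

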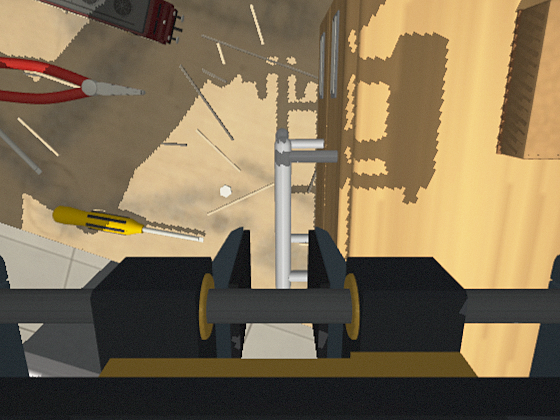

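The wrist view shows the bar at column ~283, centred between the fingers (245 and 318). I'll lower, checking on the way.

```bash
python3 -m jog '[[0.028,0,0.001,0.03,0,0,0],[0.028,0,0,0.03,0,0,0],[0.028,0,0,0.028,0,0,0],[0.028,0,0,0,0,0,0]]' && python3 -m jog '[[0.0,0,0,0,0,0,0],[0.0,0,0,0,0,0,0],[0.0,0,0,0,0,0,0]]' 40
```

```text
time_s: 2.9
ee_pos: [485.6, -139.4, 315.2]
ee_rot: [-179.8, 0.2, 20.7]
force: [0.5, 0.5, 0.5]
gripper_width: 28.1
time_s: 3.28
ee_pos: [487.0, -139.1, 318.1]
ee_rot: [179.9, -0.1, 20.8]
force: [0.1, -0.5, 3.3]
gripper_width: 10.0
```

The bar is gripped at 10.0 mm. Now the pull.

```bash
python3 -m jog '[[0,0,-0.008,0,0,0,0],[0,0,-0.016,0,0,0,0],[0,0,-0.016,0,0,0,0],[0,0,-0.016,0,0,0,0],[0,0,-0.016,0,0,0,0],[0,0,-0.016,0,0,0,0],[0,0,-0.016,0,0,0,0],[0,0,-0.016,0,0,0,0],[0,0,-0.01,0,0,0,0],[0,0,-0.006,0,0,0,0],[0,0,0,0,0,0,0]]' && python3 -m jog '[[0,0,-0.003,0,0,0,0],[0,0,-0.003,0,0,0,0],[0,0,0,0,0,0,0]]'; python3 -c "
from h import *
f=grab('wrist','w2');f=grab('top','t2')
print(cab(status.state()['ee_pos']))"
```

```text
time_s: 4.65
ee_pos: [437.7, -11.0, 318.1]
ee_rot: [-180.0, -0.0, 20.8]
force: [-4.2, -0.1, 11.0]
gripper_width: 9.9
time_s: 5.03
ee_pos: [436.5, -7.7, 318.1]
ee_rot: [179.5, -0.0, 21.0]
force: [-0.4, -13.5, 6.7]
gripper_width: 10.3
[-253.34274683   -1.76806874  318.04531956]
```

Handle travel is about 140 mm with a 13 N reaction, so the tray is at its stop. I'll release and lift.

```bash
python3 -m jog '[[0.028,0,0.001,0,0,0,0],[0.028,0,0.001,0,0,0,0],[0.028,0,0,0,0,0,0],[0.028,0,0,-0.04,0,0,0],[0.028,0,0,-0.06,0,0,0],[0.028,0,0,-0.06,0,0,0],[0.028,0,-0.06,0,0,0,0],[0.028,0,-0.06,0,0,0,0],[0.028,0,0,0,0,0,0]]';  python3 - <<'E'
from h import *
np.set_printoptions(precision=1,suppress=True)
for c in ['top','wrist','scene']:
    f=grab(c,c+'3')
    for l in ['tray_handle','stop_front','stop_rear','stop_front_tab','stop_rear_tab','tank_wagon_mid','box_wagon_mid']:
        print(c,l,[(cab(np.array(r['location'])),round(r['p'],2)) for r in vision.find_in(c,l)[:2]])
f=cv2.imread('pics/top3.png')
cv2.imwrite('pics/top3c.png',cv2.resize(f[100:260,270:430],(600,600),interpolation=cv2.INTER_CUBIC))
E
```

```text
time_s: 6.25
ee_pos: [392.7, 107.1, 476.8]
ee_rot: [-179.9, 0.0, 21.2]
force: [0.8, -0.3, -0.7]
gripper_width: 28.1
top tray_handle [(array([-155.6,  -27.3,  104.9]), 0.83)]
top stop_front [(array([-175.5,  -49.1,  105.7]), 0.91)]
top stop_rear [(array([-112.3,  -54.4,  101.7]), 0.64)]
top stop_front_tab [(array([-173.9,  -48.4,  105.1]), 0.71), (array([-111.8,  -48.1,  103.1]), 0.42)]
top stop_rear_tab [(array([-110. ,  -51.6,  103.4]), 0.88)]
top tank_wagon_mid [(array([-173. ,   44.9,  141.5]), 0.9)]
top box_wagon_mid [(array([-117.3,   43.6,  141. ]), 0.65)]
wrist tray_handle [(array([-206. ,    7.3,  124.8]), 0.71)]
wrist stop_front [(array([-167.8,  -61.5,  121.3]), 0.96)]
wrist stop_rear [(array([-120. ,  -50.4,  105.5]), 0.82)]
wrist stop_front_tab [(array([-173.2,  -57.2,  121.6]), 0.66), (array([-301.9,  -43.1,   15.3]), 0.39)]
wrist stop_rear_tab [(array([-113.6,  -49.3,  110.1]), 0.64)]
wrist tank_wagon_mid [(array([-181.8,   56.4,  142.1]), 0.9), (array([-173.9,  -56.6,  123.4]), 0.59)]
wrist box_wagon_mid [(array([-125.5,   22.3,  119.7]), 0.57)]
scene tray_handle [(array([-105. , -116.9,  101.1]), 0.8)]
scene stop_front []
scene stop_rear [(array([-105.2,  -77. ,  109.1]), 0.5)]
scene stop_front_tab [(array([-105. , -116.6,  105.7]), 0.19)]
scene stop_rear_tab [(array([-103.6,  -72.9,  105.6]), 0.45)]
scene tank_wagon_mid [(array([-448. ,  220.1,    4.4]), 0.7)]
scene box_wagon_mid []
```

View pics/top3c.png

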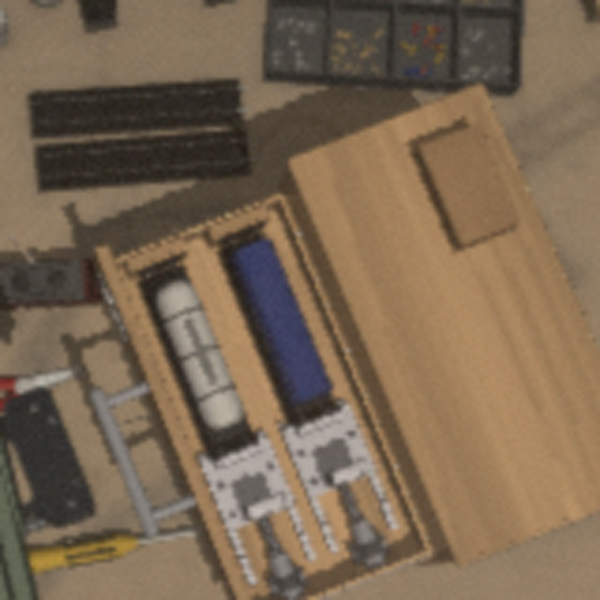

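View pics/wrist3.png

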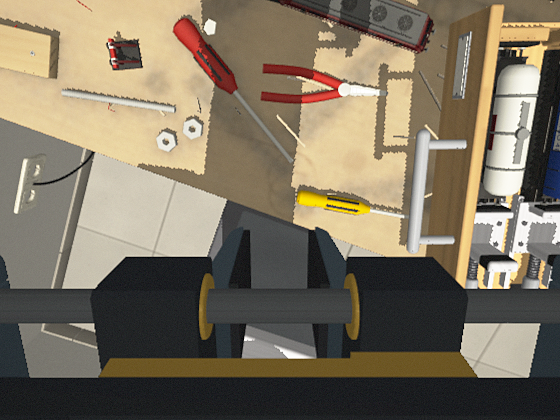

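View pics/scene3.png

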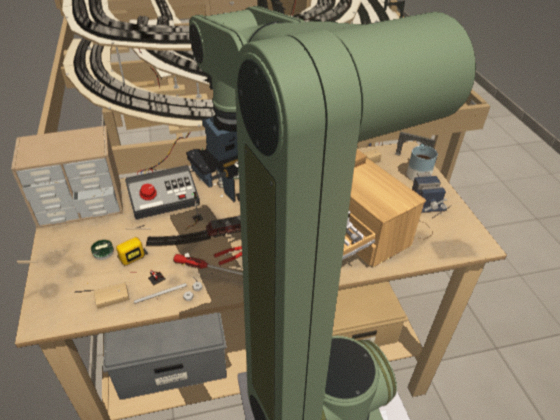

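The top crop shows the white tank wagon on the front road at (200,355) and the blue box wagon on the rear road at (285,320). The stops are below them at (250,490) and (330,455). The front stop is the one to pull, so next I'll locate its tab by height.

Run:
```python
from h import *
np.set_printoptions(precision=1,suppress=True)
for cam in ['top','wrist']:
    c=cab(cloud(grab(cam)))
    for n,(a,b) in dict(front=(-200,-148),rear=(-140,-85)).items():
        k=(c[...,0]>a)&(c[...,0]<b)&(c[...,1]>-140)&(c[...,1]<-30)&(c[...,2]>144)&(c[...,2]<165)
        print(cam,n,k.sum())
        if k.sum()>3: print(np.percentile(c[k],[2,50,98],axis=0))
```

```text
top front 40
[[-187.9  -71.   147.9]
 [-175.7  -66.3  153.8]
 [-162.9  -61.9  157.3]]
top rear 41
[[-124.5  -70.7  146.7]
 [-112.9  -65.9  152.6]
 [ -99.6  -61.   157.8]]
wrist front 486
[[-187.8  -71.9  144.7]
 [-177.2  -65.4  154.6]
 [-163.2  -62.3  156.7]]
wrist rear 11
[[-125.   -70.6  144.1]
 [-124.6  -65.4  144.8]
 [-124.1  -62.7  145.3]]
```

The tab is at cabinet (-175.5,-66.5), about 26 mm wide with its top at ~155, matching the given dimensions. I'll move above it and turn 90°.

```bash
python3 -c "
from h import *
p=world(-175.5,-66.5);print(p);rel(p[0],p[1],430,20.8)"
```

```text
[ 403.61282062 -103.45270679]
shift tool mm [-65.1 197.5  46.7] rotvec [ 0.0001  0.     -0.0001]
```

```bash
python3 -m jog '[[0.03,-0.013,0.0395,0.006,0,0,0],[0.03,-0.013,0.0395,0.01,0,0,0],[0.03,-0.013,0.0395,0.01,0,0,0],[0.03,-0.013,0.0395,0.01,0,0,0],[0.03,-0.013,0.0395,0.01,0,0,0],[0.03,0,0,0,0,0,-0.18],[0.03,0,0,0,0,0,-0.18],[0.03,0,0,0,0,0,-0.18],[0.03,0,0,0,0,0,-0.18],[0.03,0,0,0,0,0,-0.18],[0.03,0,0,0,0,0,-0.18],[0.03,0,0,0,0,0,-0.18]]' && python3 -m jog '[[0.03,0,0,0,0,0,-0.18],[0.03,0,0,0,0,0,-0.131],[0.03,0,0,0,0,0,0]]'
python3 - <<'E'
from h import *
np.set_printoptions(precision=1,suppress=True)
c=cab(cloud(grab('wrist','w4')))
k=(c[...,0]>-200)&(c[...,0]<-148)&(c[...,1]>-140)&(c[...,1]<-30)&(c[...,2]>144)&(c[...,2]<165)
print(k.sum(), np.percentile(c[k],[2,50,98],axis=0) if k.sum() else '')
p=world(-175.5,-66.5);rel(p[0],p[1],316,110.8)
E
```

```text
time_s: 9.05
ee_pos: [403.7, -103.4, 430.8]
ee_rot: [180.0, 0.0, 93.3]
force: [0.1, 0.5, -0.3]
gripper_width: 29.9
time_s: 9.43
ee_pos: [403.6, -103.4, 430.8]
ee_rot: [180.0, 0.0, 110.7]
force: [-0.7, 0.2, 0.5]
gripper_width: 30.1
533 [[-187.2  -72.9  146.3]
 [-176.3  -67.8  155.3]
 [-162.5  -62.7  156.8]]
shift tool mm [  0.   -0.1 114.8] rotvec [ 0.  0. -0.]
```

View pics/w4.png

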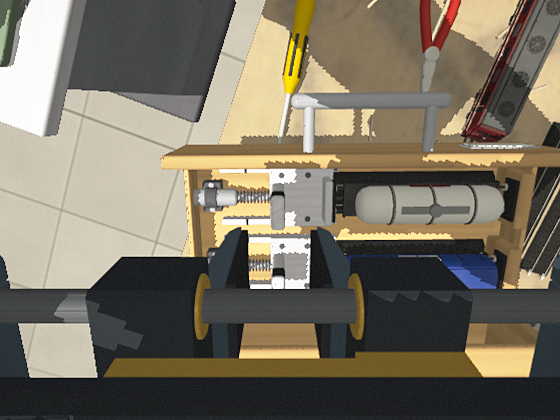

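The wrist view shows the front tab at (277,205), with its spring on the left and the tank wagon on the right, in line with the middle of the fingers (~282). I'll descend and grip.

```bash
python3 -m jog '[[0.03,0,-0.0005,0.03,0,0,0],[0.03,0,0,0.03,0,0,0],[0.03,0,0,0.03,0,0,0],[0.03,0,0,0.015,0,0,0],[0.03,0,0,0.01,0,0,0],[0.03,0,0,0,0,0,0]]' && python3 -m jog '[[0.0,0,0,0,0,0,0],[0,0,0,0,0,0,0],[0,0,0,0,0,0,0]]' 30
python3 - <<'E'
from h import *
print(cab(status.state()['ee_pos']).round(1))
grab('wrist','w5')
E
```

```text
time_s: 10.22
ee_pos: [403.2, -103.6, 315.4]
ee_rot: [-180.0, -0.0, 110.8]
force: [-0.2, -0.7, 0.7]
gripper_width: 30.7
time_s: 10.6
ee_pos: [402.9, -103.8, 316.3]
ee_rot: [-180.0, 0.1, 110.9]
force: [-2.5, -1.2, 4.3]
gripper_width: 9.8
[-175.5  -67.3  316.3]
```

View pics/w5.png

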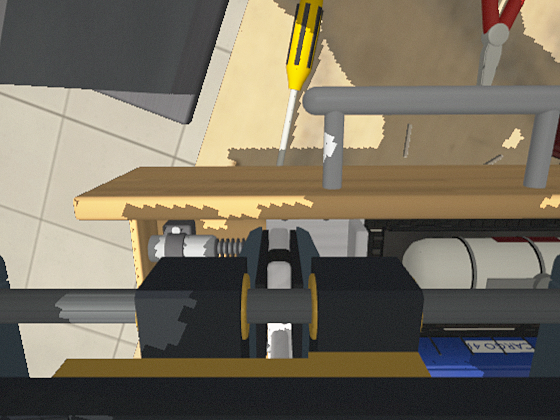

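The tab is gripped at 9.8 mm between the fingers at (280,250). I'll pull it back gently, short of the line first.

```bash
python3 -m jog '[[0,0,-0.004,0,0,0,0],[0,0,-0.004,0,0,0,0],[0,0,-0.004,0,0,0,0],[0,0,-0.004,0,0,0,0],[0,0,-0.002,0,0,0,0],[0,0,0,0,0,0,0],[0,0,0,0,0,0,0]]'
python3 - <<'E'
from h import *
for i in range(5):
    f=grab('wrist'); s=status.state(); print(cab(s['ee_pos']).round(1),(s['force'][:2]@ey).round(1),s['force'].round(1))
cv2.imwrite('pics/w6.png',f['color'])
cv2.imwrite('pics/w6c.png',cv2.resize(f['color'][190:300,100:300],None,fx=4,fy=4,interpolation=cv2.INTER_CUBIC))
grab('top','t6');t=cv2.imread('pics/t6.png');cv2.imwrite('pics/t6c.png',cv2.resize(t[140:260,280:400],(600,600),interpolation=cv2.INTER_CUBIC))
E
```

```text
time_s: 11.52
ee_pos: [387.3, -109.8, 316.2]
ee_rot: [179.8, 0.1, 110.8]
force: [5.4, 4.4, 1.5]
gripper_width: 9.9
[-175.3  -84.   316.2] 6.5 [5.7 3.4 1.3]
[-175.3  -84.   316.2] 6.3 [5.3 3.9 0.7]
[-175.3  -84.   316.2] 6.1 [5.1 3.6 1.3]
[-175.3  -84.   316.2] 7.1 [6.4 3.3 1.4]
[-175.3  -84.   316.2] 6.4 [5.2 4.3 0.9]
```

View pics/w6.png

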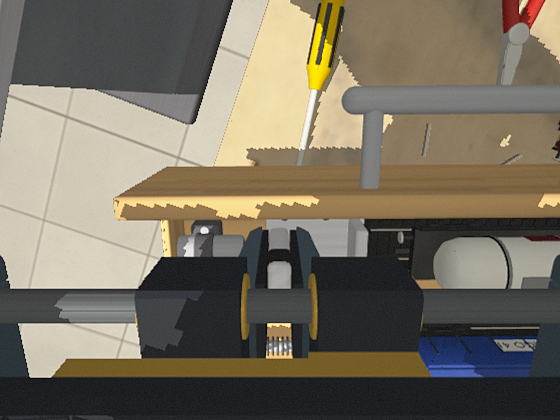

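View pics/t6c.png

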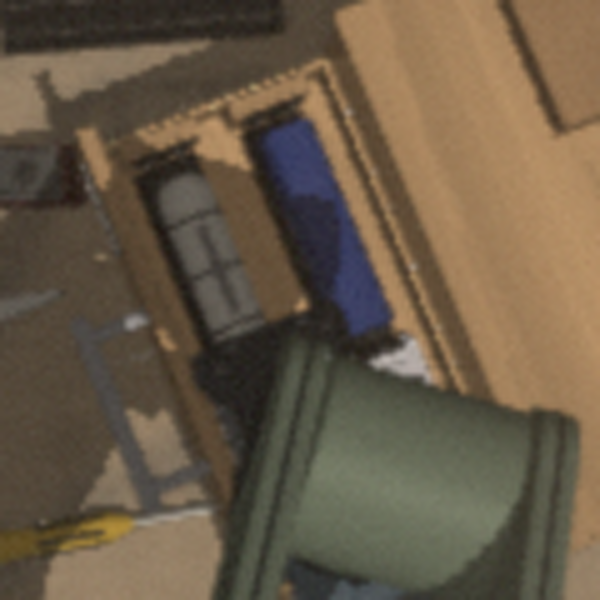

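Measured pull is ~16.7 mm. The spring reaction is 6.5 N, where 6.9 N was expected. The tab hasn't moved in the fingers, and a gap has opened at the tank wagon's end. Just over 3 mm to go.

```bash
python3 -m jog '[[0,0,-0.002,0,0,0,0],[0,0,-0.0015,0,0,0,0],[0,0,0,0,0,0,0],[0,0,0,0,0,0,0],[0,0,0,0,0,0,0],[0,0,0,0,0,0,0]]'
python3 - <<'E'
from h import *
np.set_printoptions(precision=1,suppress=True)
F=[]
for i in range(6):
    f=grab('wrist'); s=status.state(); F.append(s['force'][:2]@ey)
print(cab(s['ee_pos']),np.mean(F),s['gripper_width'])
cv2.imwrite('pics/w7.png',f['color'])
cv2.imwrite('pics/w7c.png',cv2.resize(f['color'][200:270,150:390],None,fx=3.3,fy=3.3,interpolation=cv2.INTER_CUBIC))
c=cab(cloud(f))
k=(c[...,0]>-192)&(c[...,0]<-158)&(c[...,1]>-140)&(c[...,1]<-30)&(c[...,2]>124)&(c[...,2]<131.5)
print(np.percentile(c[k],[2,20,50,80,98],axis=0) if k.sum() else 0)
k=(c[...,2]>138)&(c[...,2]<153)&(abs(c[...,1])<55)&(c[...,0]<-220)&(c[...,0]>-270)
print('handle',np.percentile(c[k],[2,50,98],axis=0))
for l in ['tank_wagon_mid','box_wagon_mid']:
  for cam in ['wrist','top']:
    grab(cam);print(cam,l,[(cab(np.array(r['location'])),round(r['p'],2)) for r in vision.find_in(cam,l)[:1]])
E
```

```text
time_s: 12.58
ee_pos: [384.2, -111.1, 316.2]
ee_rot: [179.7, 0.1, 110.8]
force: [5.7, 4.6, 0.3]
gripper_width: 9.9
[-175.3  -87.3  316.2] 7.222872704782712 9.509199288866448
[[-191.9  -93.1  124.5]
 [-190.1  -83.1  126.9]
 [-186.7  -48.1  128.3]
 [-182.6  -43.9  129.4]
 [-179.   -41.3  131. ]]
handle [[-257.6  -53.2  144.3]
 [-251.2  -25.9  147.9]
 [-223.1   19.7  150. ]]
wrist tank_wagon_mid [(array([-181.8,   10. ,  136. ]), 0.96)]
top tank_wagon_mid [(array([-173.8,   58.1,  146.2]), 0.64)]
wrist box_wagon_mid [(array([-124.1,   12.7,  133.4]), 0.82)]
top box_wagon_mid [(array([-162.3,   54.9,  108.4]), 0.61)]
```

View pics/w7c.png

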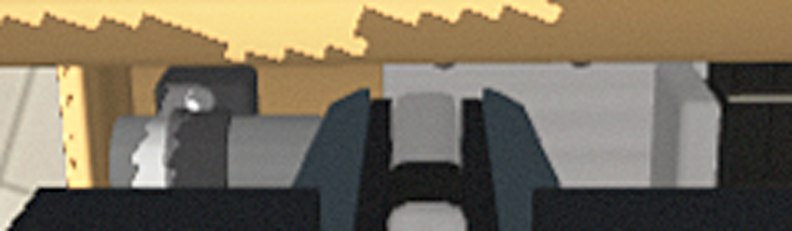

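Run:
```python
from h import *
np.set_printoptions(precision=1,suppress=True)
f=grab('wrist');c=cab(cloud(f))
fl=210/np.tan(np.radians(f['fov_y'])/2)
# tab face in crop cols 390-462 -> picture cols 268-290, rows 228-245 ; plate/pad cols 350-368
for n,(r0,r1,c0,c1) in dict(tab=(229,250,268,290),pad=(222,250,349,367),plateRearEdge=(222,226,262,272)).items():
    q=c[r0:r1,c0:c1].reshape(-1,3);q=q[~np.isnan(q[:,0])];print(n,np.percentile(q,[5,50,95],axis=0))
c=cab(cloud(grab('scene','s8')))
k=(c[...,0]>-140)&(c[...,0]<-85)&(c[...,1]>-140)&(c[...,1]<-30)&(c[...,2]>144)&(c[...,2]<165);print('scene rear tab',k.sum(),np.median(c[k],0) if k.sum() else '')
c=cab(cloud(grab('top')))
k=(c[...,0]>-205)&(c[...,0]<-85)&(c[...,1]>-35)&(c[...,1]<-0)&(c[...,2]>100)&(c[...,2]<155)
k=(c[...,0]>-270)&(c[...,0]<-240)&(abs(c[...,1])<45)&(c[...,2]>140)&(c[...,2]<152);print('handle',k.sum(),np.percentile(c[k],[3,50,97],axis=0))
```

```text
tab [[-187.4  -91.7  109.9]
 [-186.7  -86.8  126.1]
 [-184.8  -81.6  137.3]]
pad [[-192.2  -49.8  113. ]
 [-188.4  -48.3  126.4]
 [-181.5  -42.9  129.8]]
plateRearEdge [[-189.7  -96.    91.8]
 [-188.   -93.   106.6]
 [-182.6  -90.6  108.5]]
scene rear tab 0 
handle 155 [[-258.5  -43.3  141.5]
 [-252.9    3.3  145.6]
 [-242.4   43.3  150.4]]
```

View pics/s8.png

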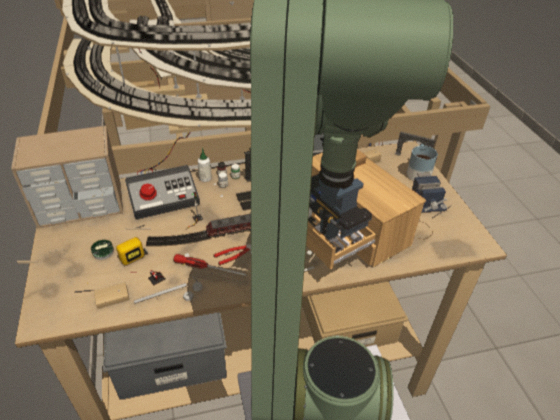

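Tab now at y=-86.8, from about -67, so roughly 19.5–20.3 mm of pull. The handle is at x=-252.9, from -113, so the tray is still at its stop. In the scene view the wagons stand in the open tray and the bench things look undisturbed. I'm handing the job in.

```bash
python3 -c "
from h import *
print(ticket.job_done()); s=status.state(); print(s['time_s'],cab(s['ee_pos']),s['gripper_width'])"
```

```text
the job is handed in; nothing more can be done
None
the job is handed in; nothing more can be done
```

I pulled the upper tray out to its stop and found the tank wagon on the front road. I then gripped that road's stop tab, pulled it back to about its line, and handed in while still holding it.

- **Tray:** the handle travelled about 140 mm and met a 13 N reaction at the end. It was still there at the last check.
- **Tank wagon's stop:** tool travel was 20.0 mm, and the tab measured about 19.5–20.3 mm back in the images. The spring force averaged 7.2 N, which corresponds to about 18 mm; both are inside 16–24 mm. The grip held at about 9.9 mm opening.
- **Not seen directly:** the gripper hid the scribed line and the rear stop's tab. The plate on the line is therefore inferred from the measurements. I never touched the rear stop.
- **Wagons and bench:** the pictures showed both wagons standing on their roads and the loose things apparently undisturbed. The last network fix on the box wagon from the top camera was off because the arm was in the way; the wrist camera agreed with its road.

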